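Load a lemon into the upright peeler

ROBOT

A 6-joint arm with a two-finger parallel gripper is mounted at the origin on a cart in front of the work surface, level with it; the furniture and walls round the work are solid. World frame = base frame: x ahead of the robot, y to its left, z up, the work surface at z = 0. Lengths are in mm, angles in rad, forces in N, time in s.
With the tool pointing down it reaches from about 300 to 775 mm from the base axis. Payload 14.6 kg.
Tool frame: the origin (TCP) lies on the centre line of the jaws, within the pads' length; the fingertips stand 19 mm ahead of it and the grasp point (between the pads) is the TCP (bot.tip_reach is the distance from the TCP to the fingertips, in mm); y points along the fingers, x is the direction in which the jaws open and shut, and the axes are right-handed (so a half turn about y gives the same grasp; the last joint's range is limited). The gripper opens to 85 mm and grips with 20 to 120 N. Pads are 22 mm wide; open, the fingers measure 114 mm over their backs; the gripper's body (76 mm by 85 mm) begins 54 mm behind the grasp point. The pads swing forward as they close: fully open they stand 13 mm farther back than shut.
Start: joints at [1.175, 0.3, 1.521, -0, 1.321, -0.067], TCP at [177.596, 520.528, 250.281] pointing down, gripper open.
Joint ranges: [-3.03, 3.03], [-0.79, 2.21], [0.23, 2.52], [-1.04, 4.18], [0, 3.07], [-2.55, 2.55]. Speed limits (rad/s): [2.22, 2.22, 2.57, 3.14, 3.14, 3.14].

INTERFACE

Orientations are given as a unit quaternion [w, x, y, z].
In Python, from rig import bot gives the robot as it stands. Calls block until the motion is done:
- bot.move_to(position, orientation): joint-space move of the TCP to a pose.
- bot.servo_line(position, attitude=None, speed=150, until_force=None): straight line of the TCP; attitude=None keeps the orientation; speed is the mean speed in mm/s. With until_force (N) it stops when the force on the tool has changed by that much, and returns True; else False.
- bot.move_joints(angles): joint-space move.
- bot.move_gripper(opening, grip_force=None): finger opening in mm; grip_force is the grip in N (None keeps the last); returns when the fingers have stopped.
- bot.dwell(seconds).
- bot.ik(position, orientation): joint angles nearest the present ones, or None.
- bot.read_state(): the state.
- bot.read_camera(name): name is "side" or "top" or "wrist"; returns a dict with "image" (400x640x3 uint8, blue, green, red), "depth" (400x640 float32, mm along the optical axis (not along the pixel's ray), 0 where there is no reading), "fovy" (degrees; the focal length in pixels is half the picture's height over the tangent of half this angle, whatever the lens; pixels are square), "cx", "cy" (the principal point, pixels), "eye" and "attitude" of the camera in the world; the wrist camera has in their place "mount" (4x4, takes a point from camera to tool coordinates, whose origin is the TCP and whose axes are the tool frame's). Camera axes: x right, y down, z forward; pixel columns grow to the right and rows downward; lengths in mm; the calibration is good to about 2 mm. The wrist camera is an equidistant fisheye: a pixel r from the principal point sees the ray r / f radians off the axis. A picture is of the moment at which its call begins: read the wrist's pose just before it.
A pose or a line that the arm cannot do raises bot.MotionError and nothing moves.
- bot.finish_job(): hands the job in, once; it reports no verdict.
The state is a dict: "clock": time; "joint_positions": joint angles; "qvel": joint speeds; "effort": joint torques, N m; "ee_pos": TCP position; "tool_rot": TCP orientation; "ft_force": force on the tool from outside, world axes, zero at the start; "moment": the same for the moment, N m; "grip_width": finger opening in mm.
Only numpy, scipy, OpenCV 4.12 (cv2) and the standard library are available. Lean on these libraries where they do the work, as an engineer would, in place of code of your own. Each camera call takes 0.05 s, during which the arm holds its last target.

TASK

Load the peeler with the lemon from the cutting board: stand the lemon on end, upright, in the black cup of the machine and let go, so that it stands there by itself. Then swing the press arm back over the lemon as far as it goes (its sprung spindle has to be pulled up by the knob to clear the lemon) and let the spindle down on the lemon's tip, so that the lemon is left held upright between the two cups. Leave the other things on the counter as they are.

Things in the scene. Friction and masses are not known exactly. Their poses are not given: they have to be found in the camera images.
- lemon: the yellow lemon lying on the thin milky cutting board (4 mm thick); 94 mm long over its two nubs, 58 mm thick at the middle, round ended, about 0.13 kg. Origin at its centre; its x axis is the long axis. Either end may be up. The other two lemons are not to be used
- cup_rim (a point): centre of the rim of the black fruit cup on the white peeler: 42 mm inside, 50 mm outside diameter, 25 mm deep, rim 75 mm above the table; z up, x points to the press post at the back. The seated lemon's middle stands 28 mm above this point, its lower nub free in the cup. Peeler fixed; its 35 mm high housing reaches 64 mm forward of the cup's axis, 106 mm back, 64 mm to each side
- blade_column (a point): top of the thin upright blade column (12 mm thick), fixed on the peeler 66 mm behind the cup's axis and 45 mm to its +y side, 184 mm above the table. Its blade carriage is parked 77 to 99 mm above the table; the blade reaches forward to 36 mm behind the cup's axis, 32 to 47 mm to its +y side: keep clear
- post_axis (a point): a point on the upright axis of the press post, 85 mm behind the cup's axis, 205 mm above the table: the hinge axis of the press arm; the arm is 16 mm thick and at this height. Behind the work a black wire rack, 0.56 m high with bowls on top to 0.65 m, begins at x = 0.65 for y below 0.02; to the left a drink dispenser, 0.62 m high, begins at y = 0.28
- press_arm (a joint): angle of the press arm about the post, rad: 0 = stop, spindle exactly over the cup; grows as the arm swings away towards the machine's +y side (clockwise from above), up to 1.75. Light friction: it stays where it is left. It starts swung out
- press_spindle (a joint): height of the sprung spindle, m: 0 = lowest stop, 0.045 = highest. A spring pushes it down with 4.5 N at 0, plus 150 N per metre of lift. At 0 its lip is 48 mm above the cup's rim, lower than the top of a standing lemon (75 mm above the rim): it passes over the lemon only when lifted 28 mm or more. Resting on an upright lemon it stands near 0.015
- press_knob (a point): middle of the waist of the black knob on top of the spindle, where to pinch it: 27 mm across, 12 mm high, under a head of 36 mm diameter whose top is 25 mm above this point; on the spindle's axis, 85 mm from the post axis. The arm's steel barrel, 29 mm across, ends 26 mm below this point when the spindle is at 0
- press_lip (a point): centre of the lip of the small black cup at the spindle's lower end, which opens downwards: 29 mm inside, 37 mm outside diameter at the lip, 14 mm deep. This cup and the knob spin freely together about the spindle's axis, as the fruit does when it is peeled
- board: cutting board, 155 x 225 x 4 mm, fixed to the table; origin at the centre of its underside
- spare_lemon_a: spare lemon lying on the bare counter beside the drink dispenser, same size; origin at its centre; leave alone
- spare_lemon_b: another spare lemon lying there; leave alone
- rice_bowl: white rice bowl standing upside down, 89 mm across, 53 mm high; origin at the centre of its underside; leave alone
- table_spoon: white soup spoon, 141 x 43 x 34 mm, lying flat; origin at the centre of its underside; leave alone
- pepper: glass pepper shaker with steel cap, 43 mm across, 75 mm high; origin at the centre of its underside; leave alone
- toothpicks: red toothpick jar, 46 mm across, 66 mm high; origin at the centre of its underside; leave alone
- spout: spare cream-coloured valve spout, 33 mm across, 48 mm high; origin at the centre of its underside; leave alone

How it is judged (in metres and radians):
On the way:
1. the lemon stands upright (within 10 degrees) in the fruit cup by itself, let go of, with the press not on it (angle between the x axis of lemon and the z axis of cup_rim, either way round below 0.175 rad and horizontal distance between lemon and cup_rim below 0.01 m and z of lemon in the frame of cup_rim between 0.02 and 0.033 m and contact force between lemon and the fingers below 0.05 N and contact force between lemon and press_spindle below 0.05 N and linear speed of lemon below 0.03 m/s), for 0.3 s.
At the end, for the whole second after the job is handed in: the lemon stands in the fruit cup, axis within 8 degrees of upright, middle within 8 mm of the cup's axis and 20 to 33 mm above its rim; press arm within 0.08 rad of home, spindle within 8 mm of the cup's axis, at 8 to 21 mm, pressing the lemon with over 2 N; lemon at rest (angle between the x axis of lemon and the z axis of cup_rim, either way round below 0.14 rad and horizontal distance between each of lemon, press_lip and cup_rim below 0.008 m and z of lemon in the frame of cup_rim between 0.02 and 0.033 m and value of joint press_arm below 0.08 rad and value of joint press_spindle between 0.008 and 0.021 m and contact force between lemon and press_spindle above 2 N and linear speed of lemon below 0.02 m/s); the robot touches nothing.
It fails at once if another thing on the counter is moved by more than 25 mm (distance of any of spare_lemon_a, spare_lemon_b, rice_bowl, table_spoon, pepper, toothpicks, spout from where it was at the start of the episode above 0.025 m).
It also fails if it takes over 72 s, if anything falls off the work surface, if the arm or the gripper's body presses on something with over 40 N, if the wrist force passes 120 N, or if a joint passes its speed limit or range.

## Working session

There is one attempt and no reset: what is moved stays moved. The work goes in short steps, each a Python script; the robot and the scene stay as the last script left them, time stands still between calls to the robot, and variables do not carry over. Pictures are saved under pics/ and viewed, and the job is handed in when it is done.

```bash
ls; mkdir -p pics
python3 - <<'E'
from rig import bot
import cv2,numpy as np
s=bot.read_state();print(s)
for n in("side","top","wrist"):
    c=bot.read_camera(n);cv2.imwrite(f"pics/a_{n}.png",c["image"]);np.savez(f"pics/a_{n}.npz",**c)
    print(n,{k:(v if k not in("image","depth") else v.shape) for k,v in c.items()})
E
```

```text
pics
{'clock': 0.0, 'joint_positions': array([ 1.17543719e+00,  3.00487630e-01,  1.52159716e+00,  1.89671310e-05,
        1.32069477e+00, -6.66137793e-02]), 'qvel': array([-0.00023491,  0.00093091,  0.00166979, -0.0008522 ,  0.00121272,
       -0.00044061]), 'effort': array([-1.25511055e-03, -5.43501842e+01, -3.61799419e+01, -4.31422723e-05,
        3.92019123e-03, -1.12358916e-05]), 'ee_pos': array([177.49356634, 520.34519245, 249.70543138]), 'tool_rot': array([-0.57486282,  0.57529361,  0.41108223, -0.41180263]), 'ft_force': array([-0.509275  , -0.18209194, -0.29275709]), 'moment': array([ 0.03501659, -0.02334973,  0.02041871]), 'grip_width': 85.15949532938073}
side {'image': (400, 640, 3), 'depth': (400, 640), 'fovy': 52.04745536180144, 'cx': 323.7828374579644, 'cy': 200.1558641122718, 'eye': array([146.70761949, 901.10973282, 717.48496495]), 'attitude': array([ 0.09286529, -0.15738575,  0.84202318, -0.50754578])}
top {'image': (400, 640, 3), 'depth': (400, 640), 'fovy': 45.86516443704187, 'cx': 318.2508757686658, 'cy': 198.55364303464884, 'eye': array([ 375.70823201,  -60.85378477, 1342.75294426]), 'attitude': array([-0.04182448,  0.70726915, -0.70411231,  0.04740175])}
wrist {'image': (400, 640, 3), 'depth': (400, 640), 'fovy': 65.70646984690485, 'cx': 321.75140613341125, 'cy': 194.74150427520703, 'mount': array([[ 9.99999420e-01,  6.25865592e-04,  8.76032089e-04,
         1.13375558e-01],
       [-6.48378794e-04, -2.99492917e-01,  9.54098303e-01,
        -1.22846527e+02],
       [ 8.59502705e-04, -9.54098318e-01, -2.99492338e-01,
         7.62429127e+01],
       [ 0.00000000e+00,  0.00000000e+00,  0.00000000e+00,
         1.00000000e+00]])}
```

View pics/a_side.png

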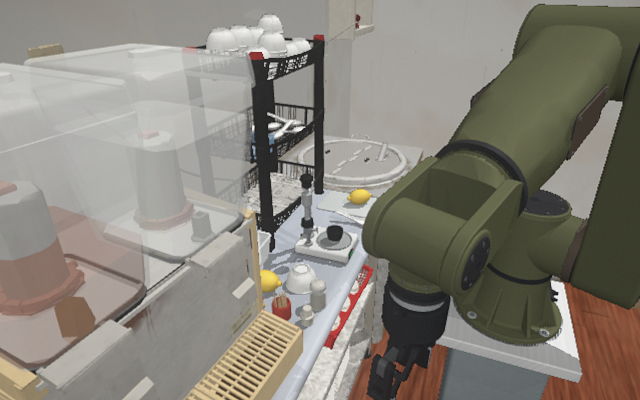

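View pics/a_top.png

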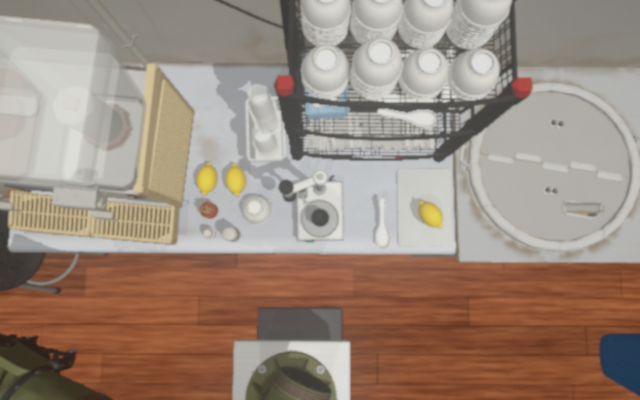

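View pics/a_wrist.png

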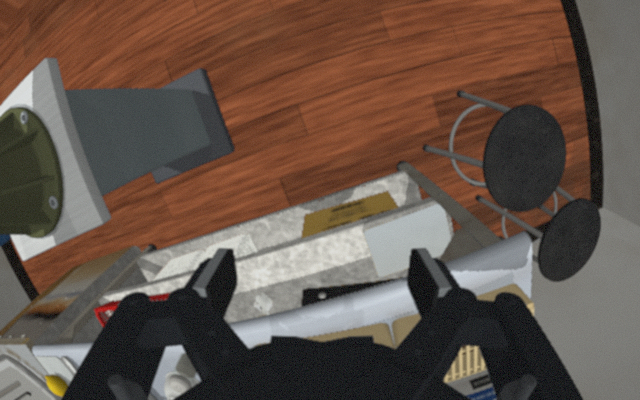

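The top view shows the target lemon at about (430,214), the cup at (320,218), the post at (320,180) and the swung-out knob at (287,187).

```bash
cat > h.py <<'E'
import numpy as np,cv2
from scipy.spatial.transform import Rotation as R
def rot(q): return R.from_quat([q[1],q[2],q[3],q[0]]).as_matrix()
def quat(M):
    q=R.from_matrix(M).as_quat(); return [q[3],q[0],q[1],q[2]]
def foc(c): return 200/np.tan(np.radians(float(c["fovy"]))/2)
def pose(c,st=None):
    if "eye" in c: return rot(c["attitude"]),np.array(c["eye"])
    T=np.array(c["mount"]);Rw=rot(st["tool_rot"]);return Rw@T[:3,:3],Rw@T[:3,3]+st["ee_pos"]
def dirs(c,u,v,fish):
    f=foc(c);x=(np.asarray(u,float)-c["cx"])/f;y=(np.asarray(v,float)-c["cy"])/f
    if not fish: return np.stack([x,y,np.ones_like(x)],-1)
    r=np.hypot(x,y)+1e-12
    return np.stack([np.sin(r)*x/r,np.sin(r)*y/r,np.cos(r)],-1)
def ray(c,u,v,z,st=None):
    M,e=pose(c,st);d=dirs(c,u,v,"mount" in c)@M.T
    return e+d*((z-e[2])/d[...,2])[...,None]
def cloud(c,st=None):
    M,e=pose(c,st);v,u=np.mgrid[0:400,0:640];d=dirs(c,u,v,"mount" in c);d=d/d[...,2:3]
    return (d*c["depth"][...,None])@M.T+e
E
python3 - <<'E'
from h import *
c=dict(np.load("pics/a_top.npz"))
P=cloud(c);hsv=cv2.cvtColor(c["image"],cv2.COLOR_BGR2HSV)
m=cv2.inRange(hsv,(18,120,120),(35,255,255))
n,l,s,ce=cv2.connectedComponentsWithStats(m)
for i in range(1,n):
    if s[i,4]>100:
        q=P[l==i];print(s[i],ce[i],q.mean(0),q[:,2].max(),ray(c,ce[i][0],ce[i][1],33))
        ys,xs=np.where(l==i); W=ray(c,xs,ys,33)[:,:2];C=np.cov(W.T);w,V=np.linalg.eigh(C);print(4*np.sqrt(w),V[:,1])
for u,v in((320,218),(320,180),(287,187),(430,200),(381,220)): print(u,v,P[v,u],c["depth"][v,u])
print("cup",ray(c,320,218,75),"knobtop",ray(c,287,187,300))
x0,y0=270,160
cv2.imwrite("pics/b.png",cv2.resize(c["image"][160:250,260:460],None,fx=4,fy=4,interpolation=cv2.INTER_CUBIC))
E
```

```text
[197 163  19  31 413] [206.28813559 178.52300242] [593.85157899 238.82747241  51.50101547] 1342.7529442614425 [597.02232004 243.14672046  33.        ]
[52.07904525 81.0886615 ] [-0.99607175  0.08854982]
[226 164  19  31 397] [235.14609572 179.41057935] [591.8453701  159.06992684  52.05227644] 1342.7529442614425 [594.93264654 162.31832196  33.        ]
[50.98550862 79.621665  ] [-0.99334871 -0.11514486]
[420 202  22  25 400] [430.28 213.95] [ 498.45213247 -378.37683532   52.71821269] 65.07150425579266 [ 500.30697552 -383.26963044   33.        ]
[50.69657359 79.32205551] [-0.77551966 -0.63132341]
320 218 [485.63562524 -75.69118285  55.51219987] 1290.9105
320 180 [563.21332797 -73.47033892 220.41552043] 1137.0792
287 187 [537.3850454    2.37608743 275.79120597] 1078.3174
430 200 [ 542.95999116 -390.35115977    5.19289474] 1350.4359
381 220 [ 484.33236418 -248.25401334   13.90927909] 1333.3265
cup [483.97141202 -75.46655645  75.        ] knobtop [533.71668455   0.94143528 300.        ]
```

Run:
```python
from h import *
c=dict(np.load("pics/a_side.npz"))
cv2.imwrite("pics/c.png",cv2.resize(c["image"][160:330,250:400],None,fx=4,fy=4,interpolation=cv2.INTER_CUBIC)[:600])
```

```text
(no output)
```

View pics/b.png

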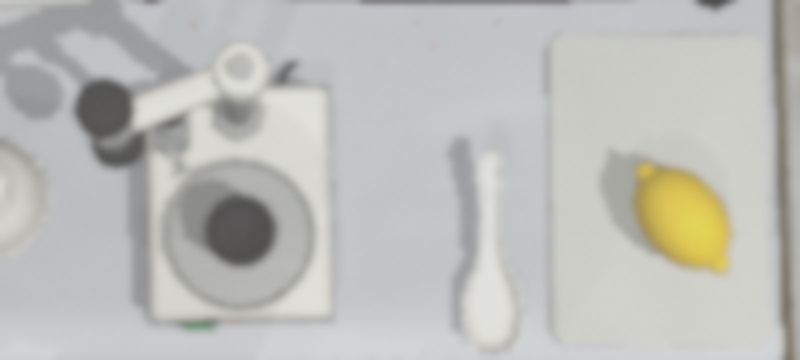

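View pics/c.png

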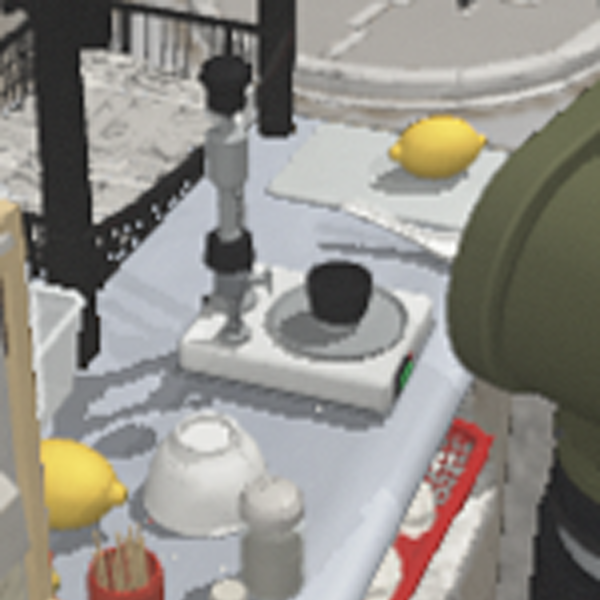

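```bash
cat >> h.py <<'E'
Z=np.array([0,0,1.])
def mk(d,z):
    d=d/np.linalg.norm(d);x=np.cross(d,z);x/=np.linalg.norm(x);return np.stack([x,d,np.cross(x,d)],1)
def place_R(t,az):
    h=np.array([np.cos(az),np.sin(az),0]);return mk(np.cos(t)*h-np.sin(t)*Z, np.sin(t)*h+np.cos(t)*Z)
def pick_R(t,a): return mk(-np.sin(t)*a-np.cos(t)*Z, np.cos(t)*a-np.sin(t)*Z)
E
python3 - <<'E'
from rig import bot
from h import *
A=np.array([.776,.631,0]);L=np.array([500,-383,33.]);C=np.array([484,-75,103.])
for td in(0,10,20,30,40,50):
    t=np.radians(td)
    for s in(1,-1):
        a=s*A; r=[bot.ik(list(L+np.array([0,0,dz])),quat(pick_R(t,a))) for dz in(0,120)]
        print(td,"pick",s,[None if q is None else np.round(q,2) for q in r])
    for azd in(-50,-30,-10,0,10,30,50):
        az=np.radians(azd);M=place_R(t,az)
        r=[bot.ik(list(p),quat(M)) for p in(C,C+[0,0,60],C-M[:,1]*80)]
        print(td,"place",azd,[None if q is None else np.round(q,2) for q in r])
E
```

```text
0 pick 1 [array([-0.71,  0.72,  1.44, -0.  ,  0.98,  0.18]), array([-0.71,  0.56,  1.38, -0.  ,  1.2 ,  0.18])]
0 pick -1 [None, None]
0 place -50 [None, None, None]
0 place -30 [array([ 0.  ,  0.68,  2.32,  3.67,  1.45, -1.64]), array([ 0.  ,  0.46,  2.37,  3.69,  1.3 , -1.73]), array([ 0.18,  0.68,  2.45,  3.85,  1.56, -1.58])]
0 place -10 [array([-0.28,  0.68,  2.38,  3.04,  1.49, -1.56]), array([-0.28,  0.44,  2.43,  3.04,  1.3 , -1.54]), None]
0 place 0 [array([-0.42,  0.68,  2.37,  2.72,  1.48, -1.53]), array([-0.42,  0.44,  2.42,  2.71,  1.32, -1.45]), None]
0 place 10 [array([-0.54,  0.68,  2.33,  2.42,  1.47, -1.49]), array([-0.54,  0.46,  2.38,  2.4 ,  1.34, -1.37]), array([-0.78,  0.68,  2.47,  2.19,  1.58, -1.58])]
0 place 30 [array([-0.68,  0.7 ,  2.2 ,  1.92,  1.48, -1.34]), array([-0.68,  0.51,  2.23,  1.91,  1.43, -1.2 ]), array([-0.92,  0.68,  2.26,  1.69,  1.55, -1.38])]
0 place 50 [array([-0.72,  0.75,  2.01,  1.55,  1.58, -1.18]), array([-0.72,  0.59,  2.04,  1.55,  1.58, -1.06]), array([-0.91,  0.75,  2.  ,  1.38,  1.65, -1.19])]
10 pick 1 [array([-0.65,  0.74,  
[... 4646 characters left out ...]
 -0.09,  2.32,  0.27,  0.22,  1.24])]
50 place 0 [array([-0.32,  0.19,  2.23,  1.32,  0.21,  0.  ]), array([-0.32,  0.04,  2.19,  0.74,  0.31,  0.61]), array([-0.38, -0.08,  2.31,  0.78,  0.34,  0.52])]
50 place 10 [array([-0.39,  0.2 ,  2.21,  1.27,  0.37, -0.13]), array([-0.39,  0.06,  2.17,  0.91,  0.45,  0.26]), array([-0.48, -0.05,  2.28,  0.93,  0.51,  0.17])]
50 place 30 [array([-0.49,  0.26,  2.13,  1.11,  0.65, -0.32]), array([-0.49,  0.13,  2.09,  0.94,  0.74, -0.1 ]), array([-0.61,  0.07,  2.16,  0.93,  0.81, -0.19])]
50 place 50 [array([-0.53,  0.34,  2.01,  0.94,  0.91, -0.48]), array([-0.53,  0.23,  1.98,  0.85,  1.  , -0.34]), array([-0.65,  0.2 ,  2.  ,  0.82,  1.07, -0.41])]
```

Run:
```python
from rig import bot
from h import *
A=np.array([.776,.631,0]);L=np.array([500,-383,33.])
s=bot.read_state();q=s["joint_positions"]
p=s["ee_pos"];u=p[:2]/np.hypot(*p[:2])
bot.servo_line([*(u*350),330],speed=250)
q=np.array(bot.read_state()["joint_positions"]);print(bot.read_state()["clock"],q)
q[0]=-.65;bot.move_joints(list(q))
print(bot.read_state()["ee_pos"],bot.read_state()["clock"])
bot.move_to(list(L+[0,0,170]),quat(pick_R(np.radians(20),A)))
bot.dwell(.2)
s=bot.read_state();c=bot.read_camera("wrist");print(s["ee_pos"],s["clock"])
cv2.imwrite("pics/d.png",c["image"]);np.savez("pics/d.npz",**c,**{k:s[k] for k in("ee_pos","tool_rot")})
```

```text
1.1583 [ 1.13730358e+00 -2.22607086e-01  1.88018840e+00  3.18750724e-05
  1.48444818e+00 -1.04633049e-01]
[ 299.86618837 -181.39592583  329.57220022] 3.325
[ 499.86975443 -382.93179811  204.38693551] 4.7083
```

View pics/d.png

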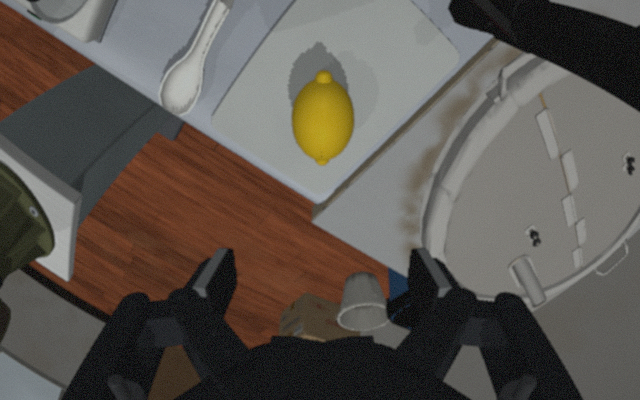

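The lemon is at about (322,118), with nubs at (324,75) and (322,162), so it's nearly aligned with the tool.

Run:
```python
from h import *
c=dict(np.load("pics/d.npz"));st=c
hsv=cv2.cvtColor(c["image"],cv2.COLOR_BGR2HSV)
m=cv2.inRange(hsv,(18,120,80),(35,255,255));m[260:]=0
n,l,s,ce=cv2.connectedComponentsWithStats(m);i=1+s[1:,4].argmax();print(s[i],ce[i])
ys,xs=np.where(l==i);W=ray(c,xs,ys,33,st);W2=W[:,:2]
print(W2.mean(0));w,V=np.linalg.eigh(np.cov(W2.T));ax=V[:,1]*np.sign(V[0,1]);print(4*np.sqrt(w),ax)
pr=(W2-W2.mean(0))@ax;qr=(W2-W2.mean(0))@[-ax[1],ax[0]];print("ext",pr.min(),pr.max(),qr.min(),qr.max())
print("mid",W2.mean(0)+ax*(pr.min()+pr.max())/2+np.array([-ax[1],ax[0]])*(qr.min()+qr.max())/2)
P=cloud(c,st)[l==i];print("cloud",np.median(P,0),np.percentile(P,[2,98],axis=0))
```

```text
[ 292   71   61   94 4103] [322.44430904 117.89300512]
[ 502.44688724 -382.31149271]
[54.57162836 87.74780427] [0.78480109 0.61974773]
ext -48.87821455187082 44.863326770123294 -27.54485457667778 27.753867631415318
mid [ 500.8066754  -383.47358466]
cloud [ 509.9666649  -376.06650522   52.38779823] [[ 474.04246194 -408.08392941   35.31634514]
 [ 536.42918152 -352.08592682   60.29126586]]
```

Run:
```python
from rig import bot
from h import *
A=np.array([.785,.620,0]);A/=np.linalg.norm(A);L=np.array([501.2,-383.2,33.]);Q=quat(pick_R(np.radians(20),A))
bot.servo_line(list(L+[0,0,70]),Q,speed=150)
print(bot.servo_line(list(L),Q,speed=80,until_force=8))
s=bot.read_state();print(s["ee_pos"],s["ft_force"])
bot.move_gripper(50,30)
s=bot.read_state();print(s["grip_width"],s["ft_force"],s["clock"])
bot.servo_line(list(L+[0,0,170]),Q,speed=150)
bot.dwell(.2)
s=bot.read_state();c=bot.read_camera("wrist");print(s["ee_pos"],s["clock"],s["grip_width"],s["ft_force"])
cv2.imwrite("pics/e.png",c["image"]);np.savez("pics/e.npz",**c,**{k:s[k] for k in("ee_pos","tool_rot")})
```

```text
False
[ 501.45899931 -383.38727589   33.58738909] [ 1.09417658  0.71085192 -0.13377635]
55.42672634191022 [-0.67429339 -0.06546869  4.20568805] 6.9833
[ 501.07945633 -383.13571672  202.33296251] 8.4667 55.578176703166754 [-0.41839291 -0.46030997 -1.24031863]
```

View pics/e.png

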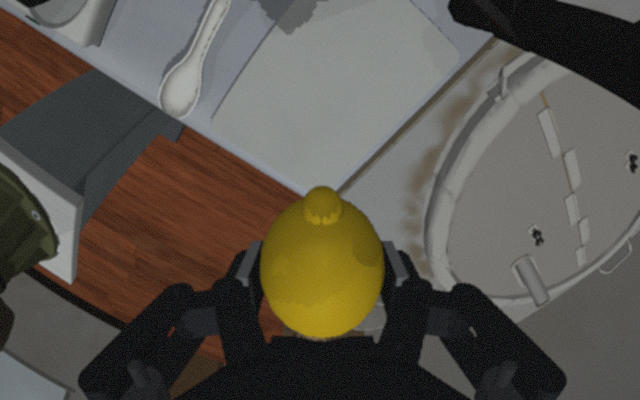

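The lemon is held between the pads, with its nub at about (322,190–220). I'll check how it sits in the tool frame.

Run:
```python
from h import *
from scipy.optimize import least_squares
c=dict(np.load("pics/e.npz"))
hsv=cv2.cvtColor(c["image"],cv2.COLOR_BGR2HSV)
m=cv2.inRange(hsv,(18,120,50),(35,255,255))
n,l,s,ce=cv2.connectedComponentsWithStats(m);i=1+s[1:,4].argmax();print(s[i],ce[i])
st=dict(ee_pos=np.zeros(3),tool_rot=[1,0,0,0])
P=cloud(c,st);q=P[cv2.erode((l==i).astype(np.uint8),np.ones((5,5)))>0]
print("nub",[P[v,322].round(1) for v in(188,192,196,203,210,215,230,260)])
q=q[::10];q=q[np.abs(q).max(1)<70]
def f(p):
    a=np.array([0*p[4],np.sin(p[3]),np.cos(p[3])]);d=q-p[:3];h=d@a;r=np.linalg.norm(d-h[:,None]*a,axis=1)
    return (np.hypot(h/43,r/29)-1)*29
r=least_squares(f,[0,0,0,-.35,0],loss="soft_l1");print(r.x,np.degrees(r.x[3]),np.abs(r.fun).mean())
```

```text
[  260   187   125   152 14221] [321.36263273 265.61669362]
nub [array([  0.4, -11.8,  45. ]), array([  0.4, -14.2,  44.2]), array([  0.4, -16.1,  43.2]), array([  0.4, -17.9,  41.2]), array([  0.4, -19.2,  39. ]), array([  0.4, -18.4,  36.8]), array([  0.4, -20.2,  31.6]), array([  0.4, -26.4,  22.6])]
[ 0.40805539  3.2378444  -1.51893742 -0.36284867  0.        ] -20.78969711311436 0.5233846393948959
```

Run:
```python
from h import *
for n,roi in(("top",(195,240,300,342)),("side",(215,250,320,350))):
    c=dict(np.load(f"pics/a_{n}.npz"));g=c["image"].max(2)
    m=np.zeros((400,640),np.uint8);y0,y1,x0,x1=roi;m[y0:y1,x0:x1]=(g[y0:y1,x0:x1]<85)
    k,l,s,ce=cv2.connectedComponentsWithStats(m);i=1+s[1:,4].argmax();print(n,s[i],ce[i])
    ys,xs=np.where(l==i);W=ray(c,xs,ys,75);print(W.mean(0),W.min(0),W.max(0))
    # post and knob
    if n=="top":
        m=np.zeros((400,640),np.uint8);m[175:205,274:300]=g[175:205,274:300]<85
        k,l,s,ce=cv2.connectedComponentsWithStats(m);print(s[1:],ce[1:])
        P=cloud(c);print(P[184:192:2,282:294:2,2].round());print([P[v,320].round(1) for v in range(172,188,2)])
        print(ray(c,320,177,220))
        mm=(g>215).astype(np.uint8)*0
c=dict(np.load("pics/a_side.npz"));cv2.imwrite("pics/f.png",cv2.resize(c["image"][165:260,290:365],None,fx=6,fy=6,interpolation=cv2.INTER_CUBIC))
c=dict(np.load("pics/a_top.npz"));cv2.imwrite("pics/g.png",cv2.resize(c["image"][165:245,270:350],None,fx=7,fy=7,interpolation=cv2.INTER_CUBIC))
```

```text
top [314 211  13  14  73] [321.49315068 217.91780822]
[484.22406861 -79.48225133  75.        ] [467.7910233  -91.60604658  75.        ] [502.91133824 -59.26168944  75.        ]
[] []
[[282. 274. 274. 273. 276. 273.]
 [278. 277. 275. 274. 275. 271.]
 [276. 277. 278. 273. 272. 269.]
 [276. 274. 275. 271. 277. 272.]]
[array([582.4, -73.4, 222.5]), array([576.2, -73.3, 229.8]), array([571.6, -73.3, 228.3]), array([567.1, -73.4, 226. ]), array([563.2, -73.5, 220.4]), array([557.3, -73.4, 226.7]), array([554. , -73.5, 217.4]), array([561.4, -74.5, 137.5])]
[570.60190757 -73.44945088 220.        ]
side [327 226  16  15 207] [334.46376812 232.75845411]
[479.19972871 -55.19626784  75.        ] [453.98184172 -95.28123414  75.        ] [507.85015963 -15.36013812  75.        ]
```

View pics/f.png

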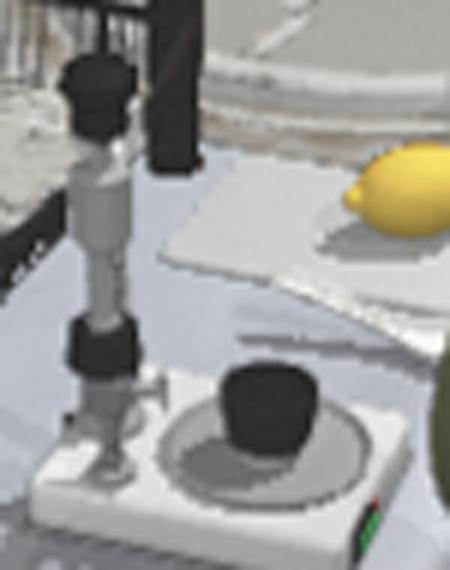

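View pics/g.png

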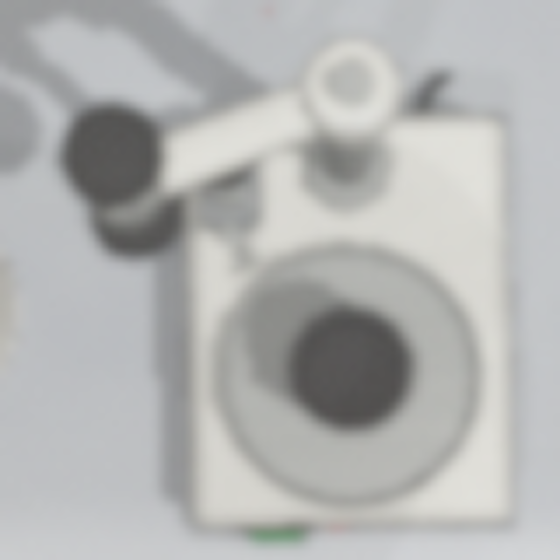

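Run:
```python
from h import *
c=dict(np.load("pics/a_top.npz"));print(ray(c,319.7,217.0,75),ray(c,319.7,217.9,35),ray(c,319.7,177.1,225),ray(c,285.5,186.7,276))
s=dict(np.load("pics/a_side.npz"));print(ray(s,334.6,228.9,75))
from rig import bot
e=dict(np.load("pics/e.npz"));A=np.array([.785,.62,0]);A/=np.linalg.norm(A)
for rz in (0,-40,-60):
    a=R.from_euler('z',rz,degrees=True).apply(A)
    M=pick_R(np.radians(20),a);T=e["mount"]
    Cw=np.array([485,-75,75.])
    p=np.array([440,-140,330.])
    for p in (np.array([450,-100,330.]),np.array([485,-75,330.]),np.array([420,-130,300.])):
        cam=(T[:3,:3].T@(M.T@(Cw-p)-T[:3,3]));th=np.arctan2(np.hypot(*cam[:2]),cam[2]);f=foc(e);k=f*th/np.hypot(*cam[:2])
        print(rz,p,cam[:2]*k+[e["cx"],e["cy"]],bot.ik(list(p),quat(M)))
```

```text
[486.66533695 -74.65003379  75.        ] [487.66165899 -75.09427786  35.        ] [569.48704083 -72.67493438 225.        ] [538.02747664   5.79159666 276.        ]
[485.88464452 -75.01442768  75.        ]
0 [ 450. -100.  330.] [323.54500888  55.97854251] [-0.17311832  0.17331242  1.52359958 -0.259449    1.67887508  0.73155134]
0 [485. -75. 330.] [321.62727121  91.96077719] [-0.11673899  0.24965119  1.43179937 -0.2465859   1.70786109  0.78226343]
0 [ 420. -130.  300.] [318.67809659  21.43198233] [-0.24439726  0.1321659   1.63985871 -0.27409092  1.58788941  0.68341183]
-40 [ 450. -100.  330.] [298.19038313  63.67483297] [-0.25984897  0.22822797  1.45811044 -0.08013523  1.79511687  1.33616078]
-40 [485. -75. 330.] [321.62727121  91.96077719] [-0.20116013  0.29894755  1.36965452 -0.06022761  1.81690298  1.39474203]
-40 [ 420. -130.  300.] [264.61213427  44.11494008] [-0.33124332  0.19367054  1.56853533 -0.10281785  1.71312361  1.27174961]
-60 [ 450. -100.  330.] [289.47182746  73.13817354] [-0.30973606  0.22899993  1.45716974  0.02422507  1.80365871  1.64120609]
-60 [485. -75. 330.] [321.62727121  91.96077719] [-0.2485657   0.29619898  1.37317769  0.04579475  1.81831226  1.70439162]
-60 [ 420. -130.  300.] [248.73219322  66.83892253] [-3.82792845e-01  1.98665397e-01  1.56258362e+00 -1.41705551e-03
  1.72940664e+00  1.56672804e+00]
```

Run:
```python
from rig import bot
from h import *
A=np.array([.785,.620,0]);A/=np.linalg.norm(A);Q=quat(pick_R(np.radians(20),A))
bot.servo_line([470,-300,340],Q,speed=250)
bot.servo_line([470,-90,340],Q,speed=250)
bot.dwell(.3)
s=bot.read_state();c=bot.read_camera("wrist");print(s["ee_pos"],s["clock"],s["grip_width"],s["ft_force"])
cv2.imwrite("pics/i.png",c["image"]);np.savez("pics/i.npz",**c,**{k:s[k] for k in("ee_pos","tool_rot")})
cv2.imwrite("pics/i2.png",cv2.resize(c["image"][0:140,180:380],None,fx=4,fy=4,interpolation=cv2.INTER_CUBIC))
```

```text
[469.96724463 -90.55519246 339.93487168] 10.6083 55.4246421315456 [ 0.11998449 -0.39517552 -0.17364489]
```

View pics/i.png

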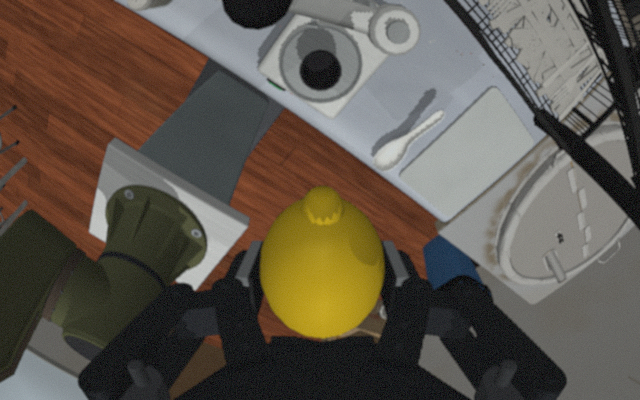

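View pics/i2.png

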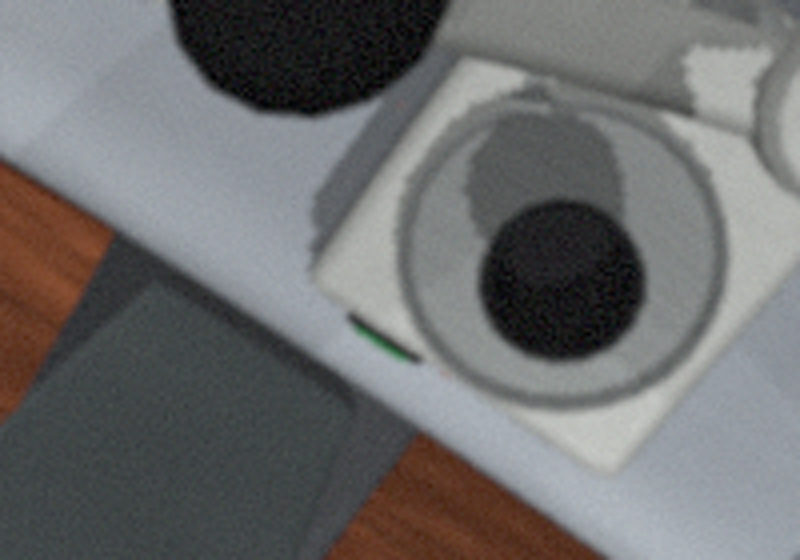

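Run:
```python
from h import *
c=dict(np.load("pics/i.npz"))
print(ray(c,320.4,69.4,75,c),ray(c,396,29,225,c)); P=cloud(c,c); print(P[29,396],P[29,386],P[3:25:5,255])
g=c["image"].max(2);m=np.zeros((400,640),np.uint8);m[45:100,295:345]=g[45:100,295:345]<50
k,l,s,ce=cv2.connectedComponentsWithStats(m);i=1+s[1:,4].argmax();print(s[i],ce[i]);ys,xs=np.where(l==i);W=ray(c,xs,ys,75,c);print((W.min(0)+W.max(0))/2,W.mean(0),W.max(0)-W.min(0))
```

```text
[488.46360804 -74.12298643  75.        ] [572.24739395 -70.85333768 225.        ]
[572.06871323 -70.08984297 228.05159557] [567.70127269 -65.64479968 226.62714469] [[ 5.37484082e+02  2.69965155e+00  2.74459314e+02]
 [ 5.35413886e+02  1.23647584e+00  2.74433096e+02]
 [ 5.33316791e+02 -2.10820364e-01  2.74295438e+02]
 [ 5.31217116e+02 -1.66483538e+00  2.74205844e+02]
 [ 5.29073329e+02 -3.10234625e+00  2.73954093e+02]]
[ 301   50   39   40 1207] [320.03231152  69.55012428]
[487.64702931 -74.18968039  75.        ] [488.02038101 -73.93119907  75.        ] [46.51252877 46.16449879  0.        ]
```

Run:
```python
from rig import bot
from h import *
t=np.radians(20.8);M=place_R(t,np.radians(30));Q=quat(M)
C=np.array([487,-74.4,103.]);T=C-M@np.array([.4,3.2,-1.5])
pre=np.array([400,-200,300.])
print(bot.ik(list(pre),Q),bot.ik(list(T+[0,0,95]),Q))
bot.move_to(list(pre),Q);print(bot.read_state()["joint_positions"])
bot.servo_line(list(T+[0,0,95]),Q,speed=200)
bot.dwell(.3)
s=bot.read_state();print(s["ee_pos"]-T,s["clock"],s["grip_width"],s["ft_force"])
for n in("side","top"):
    c=bot.read_camera(n);cv2.imwrite(f"pics/j_{n}.png",c["image"])
    if n=="side":cv2.imwrite("pics/j2.png",cv2.resize(c["image"][140:270,250:430],None,fx=4,fy=4,interpolation=cv2.INTER_CUBIC))
```

```text
[-1.05061038  0.02414168  2.08648127  1.25421202  1.39002971 -0.51152084] [-0.64390038  0.18424811  2.2153413   1.60620793  1.0359871  -0.76349205]
[-1.04955196  0.02417309  2.08549676  1.25282677  1.3903179  -0.51052599]
[-4.43549514e-02 -4.64925759e-01  9.52900490e+01] 13.3583 55.176929791993615 [ 0.49731958  0.31985304 -1.194388  ]
```

View pics/j2.png

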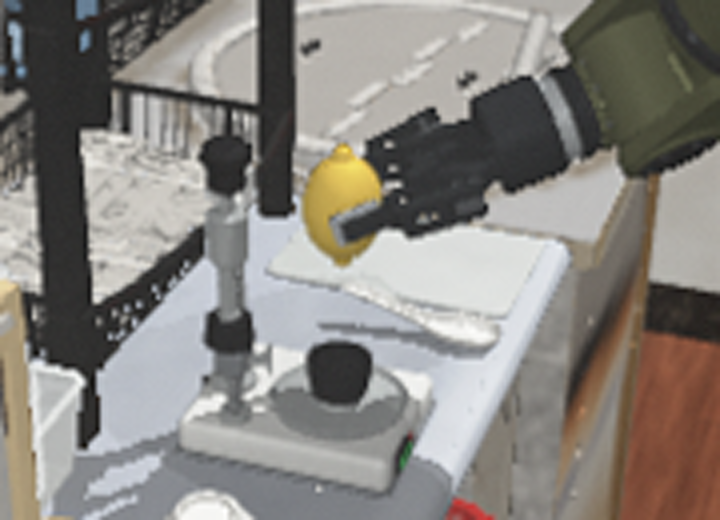

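View pics/j_top.png

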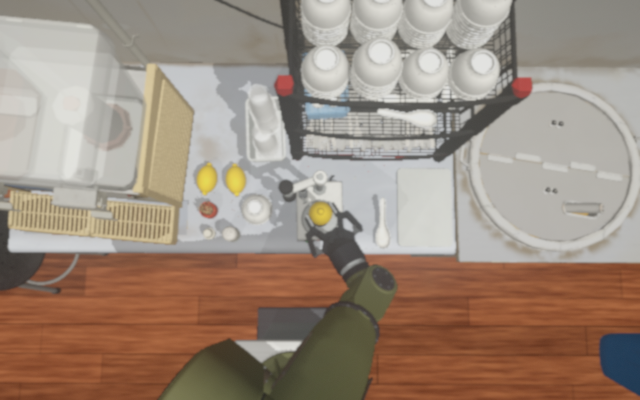

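The side view shows the lemon upright, nubs at about (343,148) and (345,262) in the enlarged crop, directly above the cup at (340,370). I'll lower it now.

Run:
```python
from rig import bot
from h import *
t=np.radians(20.8);M=place_R(t,np.radians(30));Q=quat(M)
C=np.array([487,-74.4,103.]);T=C-M@np.array([.4,3.2,-1.5])
bot.servo_line(list(T+[0,0,15]),Q,speed=120)
hit=bot.servo_line(list(T-[0,0,3]),Q,speed=25,until_force=5)
bot.dwell(.2)
s=bot.read_state();print(hit,s["ee_pos"]-T,s["clock"],s["grip_width"],s["ft_force"])
for n in("side",):
    c=bot.read_camera(n)
    cv2.imwrite("pics/k2.png",cv2.resize(c["image"][140:270,250:430],None,fx=4,fy=4,interpolation=cv2.INTER_CUBIC))
```

```text
True [ 0.08779039 -0.20750373 -1.18360015] 15.1 55.51265327991691 [ 2.4487128  -2.49710744  1.1920637 ]
```

View pics/k2.png

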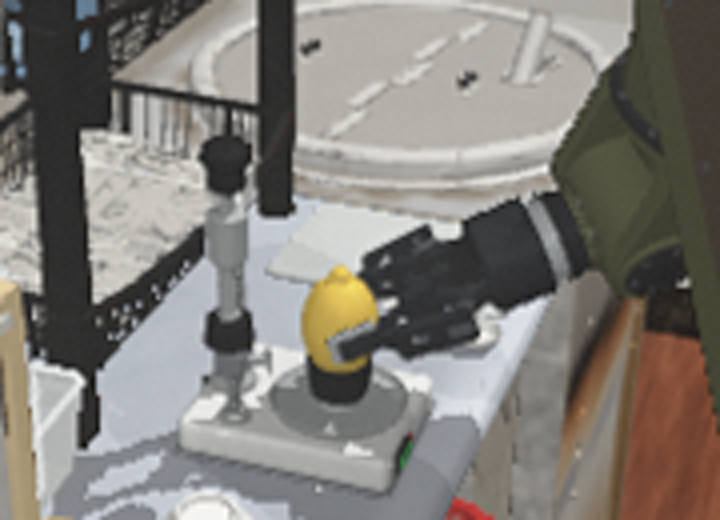

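Run:
```python
from rig import bot
from h import *
t=np.radians(20.8);M=place_R(t,np.radians(30));Q=quat(M)
C=np.array([487,-74.4,103.]);T=C-M@np.array([.4,3.2,-1.5])
bot.servo_line(list(T+[1,-1,-1.5]),Q,speed=10);bot.dwell(.2)
s=bot.read_state();print(s["ee_pos"]-T,s["ft_force"])
bot.move_gripper(62);bot.move_gripper(85);bot.dwell(.2)
s=bot.read_state();print(s["ee_pos"]-T,s["clock"],s["grip_width"],s["ft_force"])
for n in("side","wrist"):
    c=bot.read_camera(n)
    if n=="side": cv2.imwrite("pics/l2.png",cv2.resize(c["image"][140:270,250:430],None,fx=4,fy=4,interpolation=cv2.INTER_CUBIC))
    else: cv2.imwrite("pics/l3.png",c["image"])
```

```text
[ 0.68276558 -0.56158882 -1.52315264] [-3.94661867  0.43791061  4.67730712]
[ 0.97924784 -1.00454719 -1.51807131] 16.4583 85.01531637026486 [0.93178765 0.1219642  1.29555362]
```

View pics/l2.png

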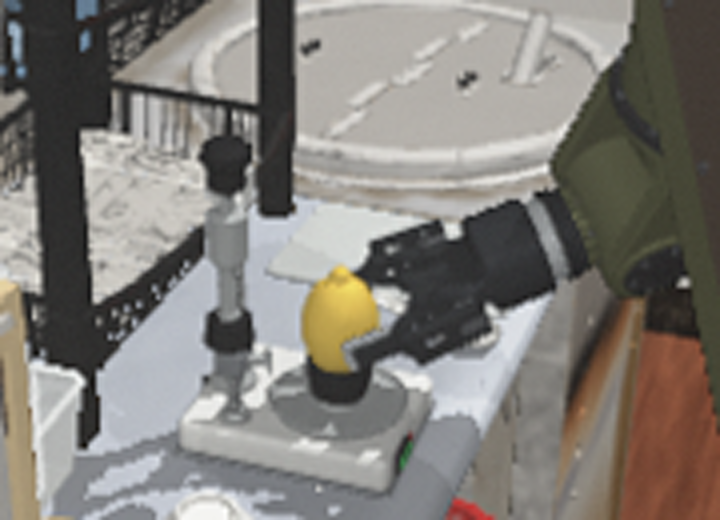

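View pics/l3.png

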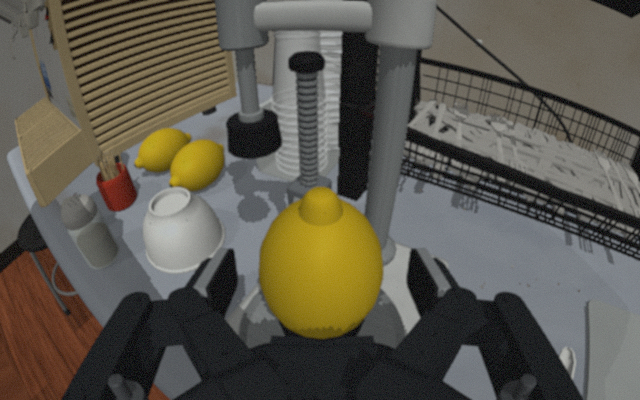

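The lemon stands free, its nub at (322,205) in the wrist view with a gap to both pads. Next I'll back off along the tool axis and look.

Run:
```python
from rig import bot
from h import *
s=bot.read_state();M=rot(s["tool_rot"]);p=s["ee_pos"]
bot.servo_line(list(p-M[:,1]*95),speed=120);bot.dwell(.2)
s=bot.read_state();c=bot.read_camera("wrist");print(s["ee_pos"],s["clock"],s["ft_force"],s["joint_positions"])
cv2.imwrite("pics/m.png",c["image"]);np.savez("pics/m.npz",**c,**{k:s[k] for k in("ee_pos","tool_rot")})
c=bot.read_camera("side");cv2.imwrite("pics/m2.png",cv2.resize(c["image"][140:270,250:430],None,fx=4,fy=4,interpolation=cv2.INTER_CUBIC))
```

```text
[ 408.94118214 -120.30787736  137.58439919] 17.7 [ 0.6733125   0.39141767 -0.16965495] [-0.89960845  0.30805697  2.30809976  1.50601191  1.18557805 -1.00529823]
```

View pics/m.png

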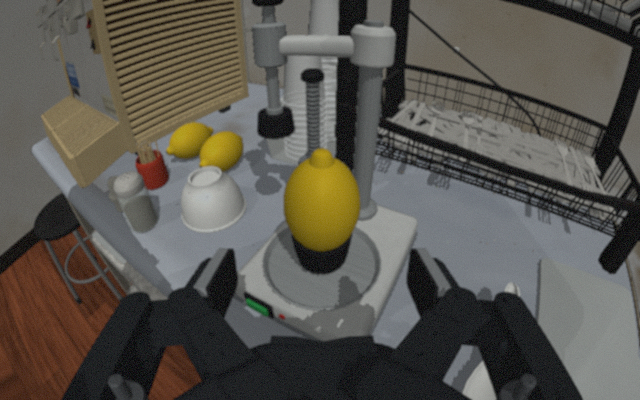

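View pics/m2.png

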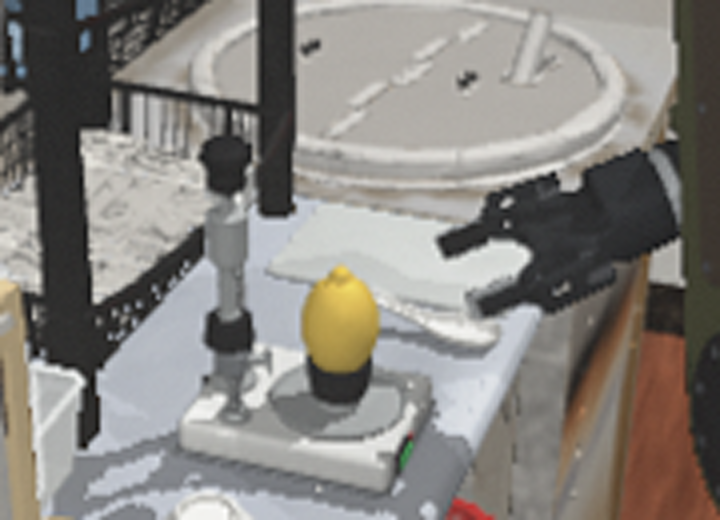

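The lemon stays upright alone: in the enlarged side view it is centred on the cup at (340,320), and the fingers are clear. Next is the press knob.

```bash
cat >> h.py <<'E'
POST=np.array([571.5,-72.]);CUP=np.array([487.2,-74.4])
E
python3 - <<'E'
from rig import bot
from h import *
s=bot.read_state();print(s["joint_positions"].round(2))
for sx in(1,-1):
    M=mk(-Z,np.array([-sx,0,0.]));print(M)
    for p in((400,-60,340),(538,5,340),(538,5,250),(487,-75,285)): 
        q=bot.ik(list(p),quat(M));print(sx,p,None if q is None else np.round(q,2))
k=np.array([538,5.8])-POST;print(np.hypot(*k))
r0=CUP-POST;print(np.hypot(*r0),(np.arctan2(r0[1],r0[0])-np.arctan2(k[1],k[0]))%(2*np.pi))
E
```

```text
[-0.9   0.31  2.31  1.51  1.19 -1.01]
[[ 0. -0. -1.]
 [ 1. -0.  0.]
 [-0. -1.  0.]]
1 (400, -60, 340) [-0.24 -0.09  1.75 -0.    1.49 -1.81]
1 (538, 5, 340) [-0.06  0.22  1.41 -0.    1.51 -1.63]
1 (538, 5, 250) [-0.06  0.27  1.56 -0.    1.31 -1.63]
1 (487, -75, 285) [-0.23  0.14  1.63 -0.    1.37 -1.8 ]
[[ 0. -0.  1.]
 [-1. -0.  0.]
 [ 0. -1. -0.]]
-1 (400, -60, 340) [-0.24 -0.09  1.75 -0.    1.49  1.33]
-1 (538, 5, 340) [-0.06  0.22  1.41 -0.    1.51  1.51]
-1 (538, 5, 250) [-0.06  0.27  1.56 -0.    1.31  1.51]
-1 (487, -75, 285) [-0.23  0.14  1.63 -0.    1.37  1.34]
84.70590298202363
84.3341567812236 1.1926614429689986
```

Run:
```python
from rig import bot
from h import *
s=bot.read_state();p=s["ee_pos"]
bot.servo_line([380,-120,300],speed=200)
Q=quat(mk(-Z,np.array([-1.,0,0])))
bot.move_to([440,5,340],Q);bot.dwell(.3)
s=bot.read_state();c=bot.read_camera("wrist");print(s["ee_pos"],s["clock"],s["ft_force"])
cv2.imwrite("pics/n.png",c["image"]);np.savez("pics/n.npz",**c,**{k:s[k] for k in("ee_pos","tool_rot")})
```

```text
[439.84919715   4.49075513 339.82154116] 20.25 [0.3556199  0.52175934 0.31438254]
```

View pics/n.png

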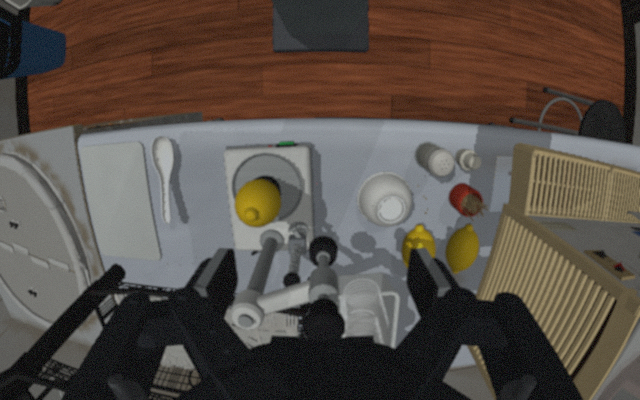

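The wrist view shows the knob at (322,320), the spindle lip at (324,250), the post top at (247,315) and the lemon standing at (257,202).

Run:
```python
from h import *
c=dict(np.load("pics/n.npz"));P=cloud(c,c)
cv2.imwrite("pics/n2.png",cv2.resize(c["image"][180:350,220:350],None,fx=4.5,fy=3.5*4.5/4.5,interpolation=cv2.INTER_CUBIC))
print(P[318,322],P[325,322],P[315,247],P[320,240])
print("post",ray(c,247,314,225,c),"knob",ray(c,322,320,275,c))
g=c["image"].max(2);m=np.zeros((400,640),np.uint8);m[285:345,300:346]=g[285:345,300:346]<40
ok=(m>0)&(np.abs(P[...,2]-275)<6);q=P[ok];print(ok.sum(),q.min(0),q.max(0),np.median(q,0),(np.percentile(q,1,axis=0)+np.percentile(q,99,axis=0))/2)
```

```text
[524.37797749   4.81315851 272.67531602] [529.74651533   4.80658658 275.09659149] [564.24586466 -70.00650331 224.31345813] [569.44620593 -77.48817871 226.865913  ]
post [562.33732645 -69.61892455 225.        ] knob [524.5023522    4.80875913 275.        ]
877 [521.32257969 -10.76872372 269.01477712] [547.62572161  21.89434875 276.98068307] [533.47646391   5.6011093  273.65032761] [534.70855153   5.58921186 272.44346474]
```

View pics/n2.png

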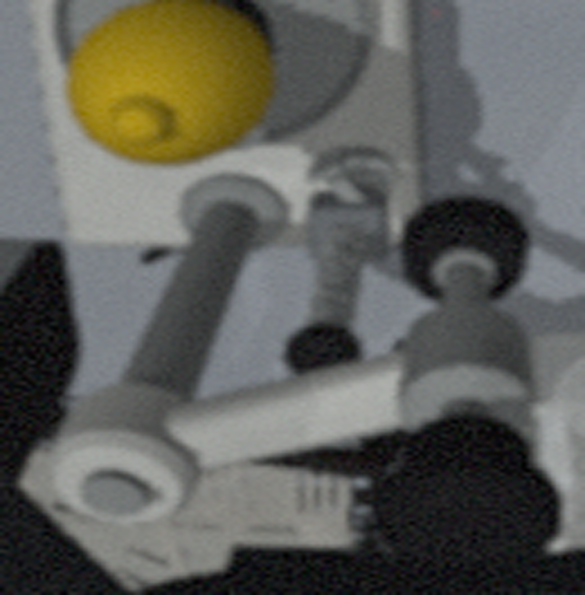

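Run:
```python
from rig import bot
from h import *
Q=quat(mk(-Z,np.array([-1.,0,0])));K=np.array([537.5,5.4])
bot.servo_line([*K,335],Q,speed=150)
print(bot.servo_line([*K,253],Q,speed=60,until_force=6))
bot.dwell(.2);s=bot.read_state();print(s["ee_pos"],s["ft_force"])
bot.move_gripper(20,50);bot.dwell(.2)
s=bot.read_state();print(s["ee_pos"],s["grip_width"],s["ft_force"],s["moment"],s["clock"])
c=bot.read_camera("side");cv2.imwrite("pics/o.png",cv2.resize(c["image"][110:270,240:440],None,fx=4,fy=3.75,interpolation=cv2.INTER_CUBIC))
```

```text
False
[537.52608357   5.41392213 253.16631962] [ 0.44699258  0.45030534 -0.2160695 ]
[537.57039172   5.45943623 253.2135394 ] 33.74301683946948 [-1.8415119   1.8062736   4.05492391] [ 0.26749338  0.14258364 -0.03606247] 23.55
```

View pics/o.png

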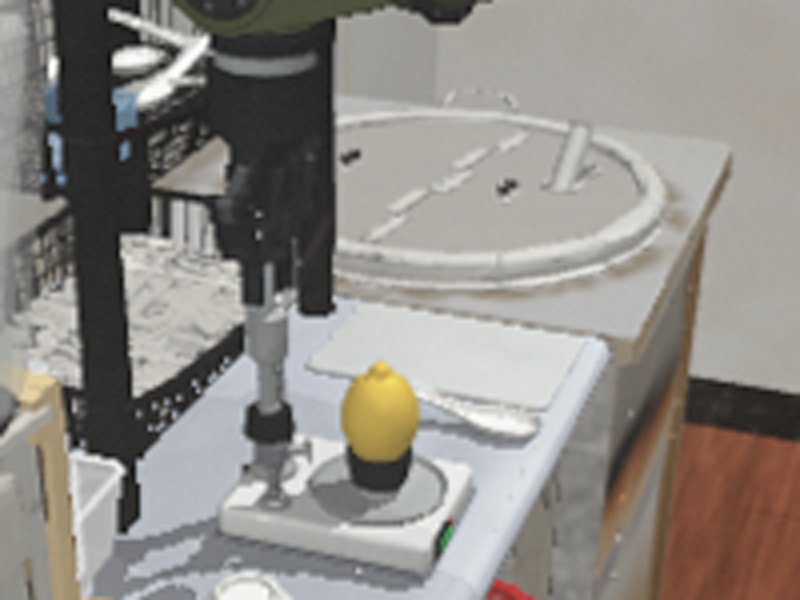

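Head gripped at 33.7 mm width with small side forces. Next: lift 36 mm while watching the spring force.

Run:
```python
from rig import bot
from h import *
bot.move_gripper(20,80)
p0=bot.read_state()["ee_pos"]
for dz in(3,12,24,36):
    bot.servo_line([p0[0],p0[1],p0[2]+dz],speed=60);bot.dwell(.1)
    s=bot.read_state();print(dz,(s["ee_pos"]-p0).round(1),s["ft_force"].round(1),round(s["grip_width"],1),s["clock"])
c=bot.read_camera("side");cv2.imwrite("pics/p.png",cv2.resize(c["image"][110:270,240:440],None,fx=4,fy=3.75,interpolation=cv2.INTER_CUBIC))
```

```text
3 [-0.2  0.   2.3] [-0.7  0.5 -6.4] 32.9 24.1667
12 [-0.   0.1 11.9] [-0.   1.2 -7. ] 32.8 24.5667
24 [-0.   0.  23.8] [-0.7  1.  -9.1] 33.0 25.0167
36 [-0.1  0.  35.8] [ -0.4   1.9 -11.6] 32.6 25.4667
```

View pics/p.png

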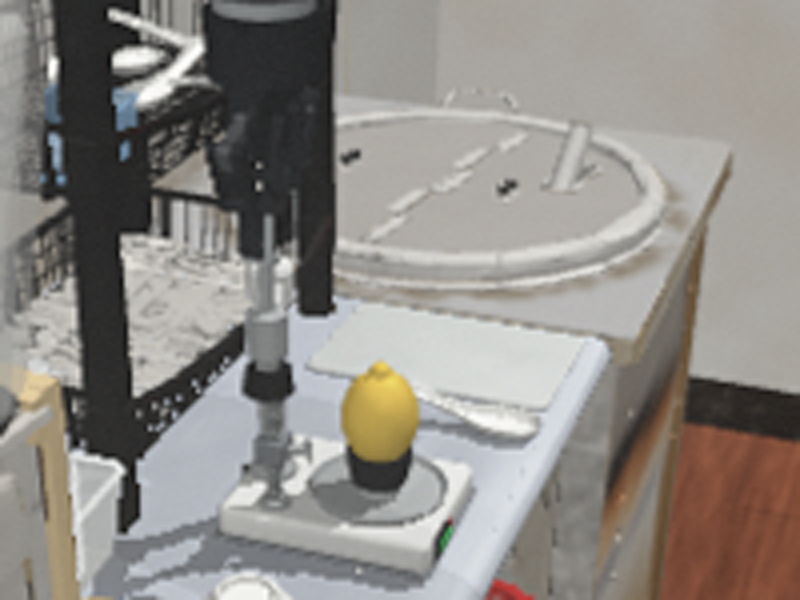

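The lip cup is lifted to the barrel at (268,375), and the spring force is about 11 N with no slip. Now I'll swing the arm along its arc, correcting for side force.

Run:
```python
from rig import bot
from h import *
s=bot.read_state();p=s["ee_pos"];z=p[2]
v=p[:2]-POST;a=np.arctan2(v[1],v[0]);r=np.hypot(*v)
ge=np.arctan2(*(CUP-POST)[::-1])%(2*np.pi);print(a,ge,r)
for k in np.linspace(a,ge,9)[1:]:
    u=np.array([np.cos(k),np.sin(k)])
    bot.servo_line([*(POST+r*u),z],speed=70)
    s=bot.read_state();F=s["ft_force"];Fr=F[:2]@u;Ft=F[:2]@[-u[1],u[0]]
    r+=np.clip(Fr*.06,-.6,.6)
    print(round(k,3),s["ee_pos"].round(1),"Fr %.1f Ft %.1f Fz %.1f r %.2f w %.1f t %.1f"%(Fr,Ft,F[2],r,s["grip_width"],s["clock"]))
    if np.hypot(*F[:2])>20: print("stop");break
c=bot.read_camera("side");cv2.imwrite("pics/q.png",cv2.resize(c["image"][110:270,240:440],None,fx=4,fy=3.75,interpolation=cv2.INTER_CUBIC))
```

```text
1.983773729491109 3.1700547163867405 84.55646748830391
2.132 [ 5.261e+02 -5.000e-01  2.891e+02] Fr 4.0 Ft 0.5 Fz -11.5 r 84.79 w 32.9 t 25.9
2.28 [516.2  -7.6 289.1] Fr 5.1 Ft 0.7 Fz -10.9 r 85.10 w 33.0 t 26.2
2.429 [507.  -16.3 289.1] Fr 5.5 Ft 0.9 Fz -11.1 r 85.43 w 33.0 t 26.5
2.577 [499.1 -26.3 289. ] Fr 5.5 Ft 0.8 Fz -10.9 r 85.76 w 32.9 t 26.9
2.725 [492.9 -37.5 289. ] Fr 6.5 Ft 0.3 Fz -10.6 r 86.15 w 33.0 t 27.2
2.873 [488.3 -49.5 289. ] Fr 5.0 Ft 0.7 Fz -11.3 r 86.45 w 33.4 t 27.5
3.022 [485.5 -62.1 289. ] Fr 6.4 Ft 1.1 Fz -10.4 r 86.83 w 32.9 t 27.9
3.17 [484.7 -74.7 289. ] Fr 4.8 Ft 1.2 Fz -11.1 r 87.12 w 32.9 t 28.2
```

View pics/q.png

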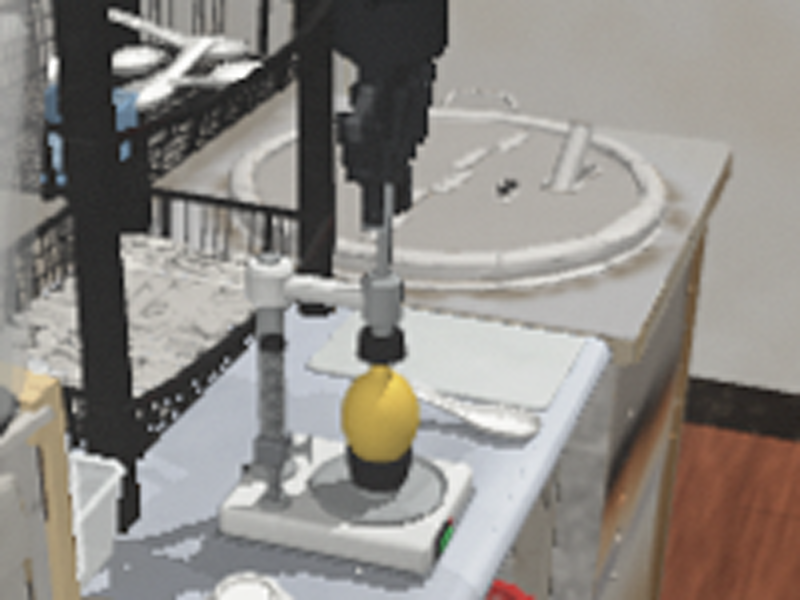

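The spindle is now over the lemon, with the lip at (382,345) and the lemon tip at (380,370). I'll push gently on to the stop.

Run:
```python
from rig import bot
from h import *
s=bot.read_state();p=s["ee_pos"]
hit=bot.servo_line([p[0],p[1]-12,p[2]],speed=25,until_force=6);bot.dwell(.2)
s=bot.read_state();print(hit,(s["ee_pos"]-p).round(2),s["ee_pos"],s["ft_force"],s["grip_width"],s["clock"])
```

```text
True [-0.81 -1.28 -2.07] [483.9167343  -75.79966191 286.98328582] [  2.34551745   3.90847696 -10.50674933] 32.957985273267575 28.6917
```

Run:
```python
from rig import bot
from h import *
p=bot.read_state()["ee_pos"]
bot.servo_line([p[0],p[1]+.2,274],speed=40);bot.dwell(.1)
s=bot.read_state();print(s["ee_pos"],s["ft_force"])
for z in(272,270,269,268,267,266.5,266):
    bot.servo_line([p[0],p[1]+.2,z],speed=15);bot.dwell(.1)
    s=bot.read_state();print(z,s["ee_pos"].round(1),s["ft_force"].round(1),round(s["grip_width"],1))
    if s["ft_force"][2]>-2.5: break
print(s["clock"])
c=bot.read_camera("side");cv2.imwrite("pics/r.png",cv2.resize(c["image"][110:270,240:440],None,fx=4,fy=3.75,interpolation=cv2.INTER_CUBIC))
```

```text
[484.00087203 -75.62513337 274.24074999] [ 1.63505396  1.92728476 -7.9395831 ]
272 [484.  -75.6 272.1] [ 1.4  2.5 -8.8] 33.1
270 [483.9 -75.6 270. ] [ 1.8  2.4 -8.1] 32.7
269 [483.9 -75.6 269. ] [ 0.8  2.2 -7.5] 32.6
268 [484.  -75.6 268.3] [ 1.8  2.6 -3.6] 32.8
267 [484.2 -75.7 267.8] [-1.   3.3  6.5] 33.0
31.075
```

View pics/r.png

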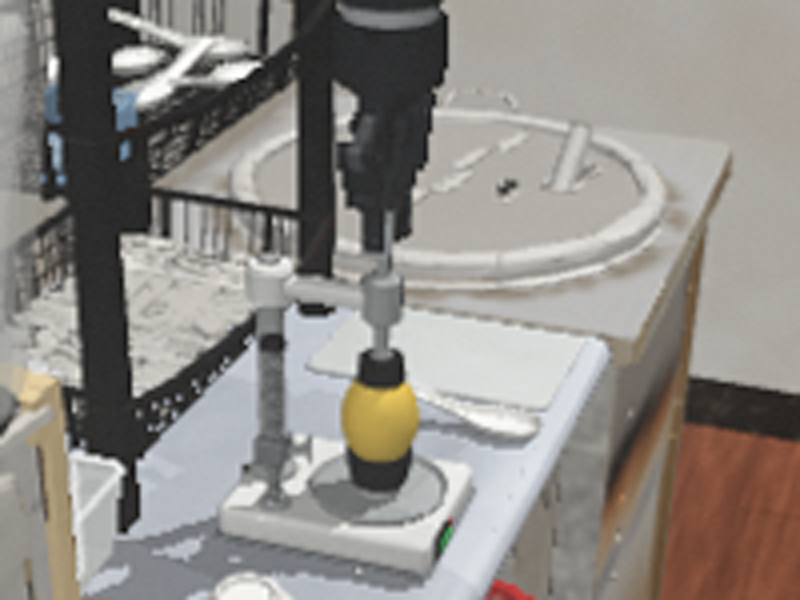

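The lip cup at (380,368) sits on the lemon tip at about 15 mm lift, and the lemon is upright. Now I'll release and rise.

Run:
```python
from rig import bot
from h import *
p=bot.read_state()["ee_pos"]
bot.servo_line([p[0],p[1],267.7],speed=10);bot.dwell(.1)
print(bot.read_state()["ft_force"])
bot.move_gripper(85);bot.dwell(.2)
s=bot.read_state();print(s["ft_force"],s["grip_width"])
bot.servo_line([p[0],p[1],345],speed=80)
bot.servo_line([390,-75,345],speed=150);bot.dwell(.3)
s=bot.read_state();c=bot.read_camera("wrist");print(s["ee_pos"],s["clock"],s["ft_force"])
cv2.imwrite("pics/s.png",c["image"]);np.savez("pics/s.npz",**c,**{k:s[k] for k in("ee_pos","tool_rot")})
c=bot.read_camera("side");np.savez("pics/s_side.npz",**c);cv2.imwrite("pics/s1.png",cv2.resize(c["image"][110:270,240:440],None,fx=4,fy=3.75,interpolation=cv2.INTER_CUBIC))
c=bot.read_camera("top");np.savez("pics/s_top.npz",**c);cv2.imwrite("pics/s2.png",cv2.resize(c["image"][150:260,190:460],None,fx=2.9,fy=2.9,interpolation=cv2.INTER_CUBIC))
```

```text
[-0.66623132  2.06191279  4.33672573]
[ 0.4569552  -0.24594759  0.1898521 ] 85.00033969778687
[390.29419383 -74.97523347 344.76459641] 34.425 [-0.07747362  0.20832832 -0.5898582 ]
```

View pics/s.png

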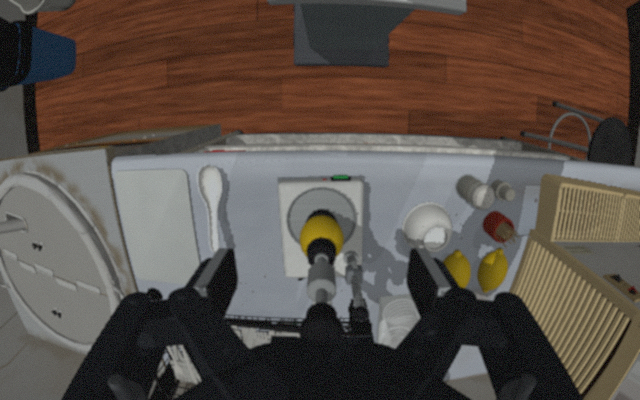

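View pics/s1.png

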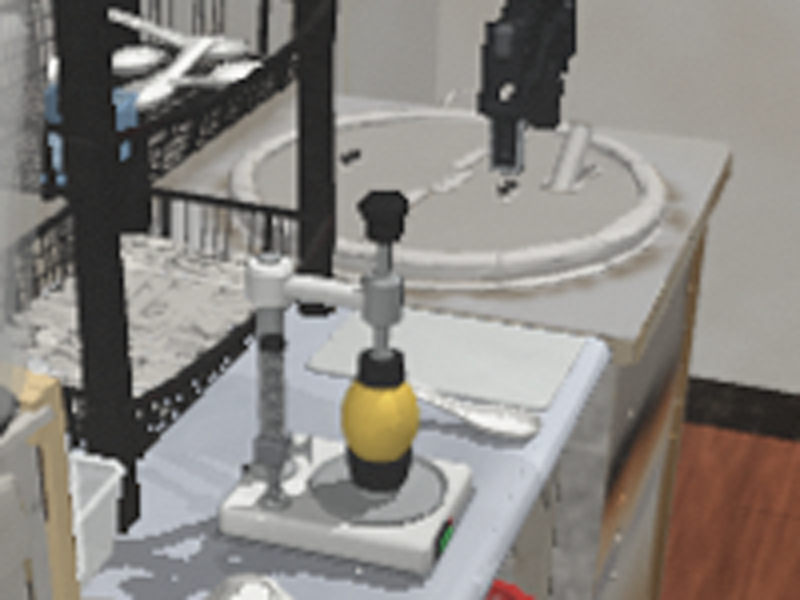

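View pics/s2.png

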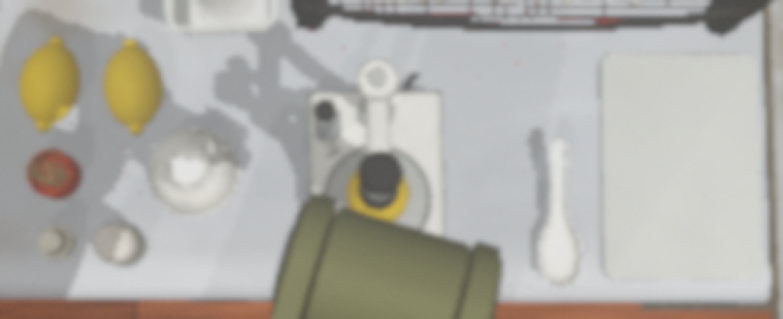

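Knob at (378,176) in the top crop, straight in front of the post at (378,78). A quick numeric check first.

Run:
```python
from h import *
c=dict(np.load("pics/s_top.npz"));P=cloud(c);k=ray(c,319.9,210.0,290);po=ray(c,190+377/2.9-.3,150+78/2.9-.3,227)
print("knob",k,P[210,318:323,2],"post",po)
d=dict(np.load("pics/s_side.npz"))
# lemon / lip / fruit cup columns in side view
hsv=cv2.cvtColor(d["image"],cv2.COLOR_BGR2HSV);m=cv2.inRange(hsv,(18,120,80),(35,255,255));m[:,:320]=0;m[:,355:]=0
ys,xs=np.where(m[190:245]>0);ys+=190;print("lemon px",xs.mean(),ys.mean(),xs.min(),xs.max(),ys.min(),ys.max())
M,e=pose(d);f=foc(d)
def pr(p): q=M.T@(np.array(p)-e);return q[:2]/q[2]*f+[d["cx"],d["cy"]]
for z in(75,103,138): print(z,pr([487,-74.6,z]))
from rig import bot
bot.finish_job()
```

```text
knob [483.56493086 -72.70182803 290.        ] [286.99027742 291.82030291 295.94980495 292.71194347 290.29622912] post [570.36200874 -72.64941885 227.        ]
lemon px 334.57232704402514 221.86163522012578 326 343 212 232
75 [334.19826055 228.89634245]
103 [334.3440714  220.76319139]
138 [334.53086942 210.34382592]
the job is handed in; nothing more can be done
```

I loaded the peeler with the lemon from the cutting board and handed the job in at about 34.5 s on the robot's clock. No verdict came back.

- **Lemon:** I gripped it across its middle, stood it upright in the black cup and let go. It stood there by itself with the fingers clear.
- **Press:** I gripped the knob by its head rather than its waist. I lifted the spindle about 36 mm, swung the arm round to its stop and let the spindle down on the lemon's tip. Then I released the knob and backed away.

**Last checks**
- **Upright and centred:** the side view shows the lemon upright, within about 1 pixel of where a lemon centred in the cup should appear.
- **Spindle height:** the lip cup met the lemon about 15 mm above its lowest position. The depth reading puts the knob's top near 290 mm, which agrees.
- **Arm at home:** the knob is in line with the post and about 2–4 mm from my measured cup axis. My cup position estimates differed by about 2 mm between cameras.
- **Press force:** I did not measure it directly. The spring should give roughly 6.5 N at that height.
- **Surroundings:** the tool force was near zero at the end. The other things on the counter looked unmoved in the pictures, though I did not measure them again.

No check failed. The largest disagreement was a wrist-camera reading that put the knob and post about 10–13 mm closer in x. The knob was partly hidden in that picture, so I used the other readings.

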